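# Seat the drill template on the twin pins and turn the clip over it

### The job

Pick up the loose blue drill template by its black grip bar, set it over the two upright pins of the green drilling fixture so that both pins come up through its two holes and it lies flat and fully down on the fixture, then turn the red-finned clip in over the edge of the template as far as it goes. The pin bar is clamped somewhere across the fixture, so feel for the pins with a light touch and never press the template onto the fixture with more than about three kilograms; leave the eye loupe and the hand punch alone.

Things in the scene. Friction and masses are not known exactly. Their poses are not given: they have to be found in the camera images.
- template: loose blue-painted metal plate 130 x 90 x 6 mm (x, y, z) with a black grip bar on top. Two through holes, 10.4 mm diameter, on its long centre line at x = +45 and -45 mm, y = 0 (the brass rings are drill bushings, not locating holes). 0.2 to 0.45 kg. May be set on either way round. Origin: centre of the plate's underside, z up.
- template_grip (a point): point in the middle of the template's grip bar, 28 mm above the plate's underside; same axes as the template. The bar is 50 mm long in x, 12 mm thick in y and reaches from 6 to 40 mm above the underside.
- fixture: green drilling fixture, fixed to the table, 170 mm long in x, 124 mm wide in y. Two dark steel rails along x (tops 20 mm above the table, |y| from 24 to 60 mm) carry the template. In the channel between them is a steel pin bar with two upright pins. Origin: on the table, midway between the rails and, along x, midway between the pins; z up.
- pin_zero (a point): zero mark of the pin bar's travel (fixture y = -20 mm), at the height of the pins' tops, 36 mm above the table; axes as the fixture. The two 8 mm pins stand at x = +45 and -45 mm, with 1 mm chamfers. Both have the same y, anywhere from +4 to +36 mm in this frame; it differs from run to run and is not reported. The bar holds still under a light touch.
- fixture_seat (a point): point of the fixture at the height of the rails' tops, 20 mm above its origin; same axes. The template is fully down when its underside is at this height (the pins then stand 16 mm above the rails).
- clip_pivot (a point): point on the vertical axis of the turn clip, 80 mm from the fixture's origin towards its -x end, at y = 0, 28 mm above the table (the underside of the clip arm); same axes as the fixture. The clip clears the fully seated template by 2 mm and cannot pass over one that is not down.
- clip (a joint): rad. 0: arm points along the fixture's -y (open); grows anticlockwise seen from above to its stop at 1.57, arm along +x over the template's end. Starts -0.5 to 0.15. Brass arm 29 mm from axis to tip, 13 wide, 28 to 36 mm above the table; red fin on it, 8 mm thick, 8 to 28 mm from the axis, up to 58 mm above the table. Stays where left; about 3 N on the fin turns it.
- eye_loupe: black eye loupe, 41 mm diameter, 30 mm high, a loose bystander near the front edge; origin at its underside.
- punch: black rubber-headed hand punch, 20 mm diameter, 60 mm high, standing loose near the back; origin at its underside.

How it is judged:
By the outcome, as a careful person would: the job done as asked, in the order asked, and still so for the second after the job is handed in, with the robot touching nothing.
It also fails if it takes over 72 s, if anything falls off the work surface, if the arm or the gripper's body presses on something with over 40 N, if the wrist force passes 120 N, or if a joint passes its speed limit or range.

### The arm

A 6-joint arm with a two-finger parallel gripper is mounted at the origin on a cart in front of the work surface, level with it; the furniture and walls round the work are solid. World frame = base frame: x ahead of the robot, y to its left, z up, the work surface at z = 0. Lengths are in m, angles in rad, forces in N, time in s.
With the tool pointing down it reaches from about 0.3 to 0.775 m from the base axis. Payload 14.6 kg.
Tool frame: the origin (TCP) lies midway between the tips of the shut fingers; the grasp point (between the pads) lies 19 mm behind it; z points along the fingers, y is the line along which they close (so a half turn about z gives the same grasp; the last joint's range is limited). The gripper opens to 94 mm and grips with 3 to 60 N. Pads are 16 mm wide; open, the fingers measure 119 mm over their backs; the gripper's body (75 mm by 177 mm) begins 78 mm behind the grasp point.
Start: joints at [1.231, 0.3, 1.521, -0, 1.321, -0.067], TCP at [0.148, 0.53, 0.205] pointing down, gripper open.
Joint ranges: [-3.03, 3.03], [-0.79, 2.21], [0.23, 2.52], [-1.04, 4.18], [0, 3.07], [-2.55, 2.55]. Speed limits (rad/s): [2.22, 2.22, 2.57, 3.14, 3.14, 3.14].

### API

Orientations are given as a 3x3 rotation matrix whose columns are the frame's x, y, z axes.
In Python, from station import bot gives the robot as it stands. The module is installed in compiled form; this text tells all that it offers.
- The arm moves only by the tool arm_command, never from a script. Its argument "series" is a list of rows, each a list of 6 numbers: the shift along the tool's x, y, z in cm, then the turn, a rotation vector about the tool's x, y, z in rad. A call has exactly 5 rows; each row shifts and turns the commanded pose from where the row before left it, along the tool's axes as they then stand; what a row does not reach is not made up. A row lasts 1/10 s, in which the tool goes at most 50 mm and 8.59 degrees, less where a joint would pass 70% of its speed; a pose out of reach is approached as far as the arm can. A call is refused whole if a number of a shift passes 5 or a number of a turn 0.15, either way. A call with a gripper value outside its range is refused whole. "grip" is the finger opening in cm, from 0 to 9.4, set as the call begins (left out, the last holds). The fingers move at their own pace and stop on an object; "squeeze" is the grip in N (left out, the last holds). Time passes only in rows, so rows that do not move let the fingers close, or fill a call up. It gives the time, the measured TCP pose, the force, the opening and the grip force at its end, in the units of the state.
- bot.read_state(): the state, without advancing time (a new reading comes with each control period).
- bot.camera(name): name is "side" or "top" or "wrist"; returns (picture, depth): 384x512x3 uint8, red, green, blue; 384x512 float32, m along the optical axis (not along the pixel's ray), 0 where there is no reading.
- bot.camera_model(name): a dict with "camera_matrix" (3x3 intrinsics, pixels), "position" and "rotation" of the camera in the world. Camera axes: x right, y up, looking along -z (the intrinsics and any distortion apply to the point x, -y, -z); pixel columns grow to the right and rows downward; lengths in m; the calibration is good to about 2 mm. A picture is of the moment at which its call begins: read the wrist's pose just before it. camera_model takes no time and is no camera call; for the wrist camera it gives the pose at the moment of the call.
- bot.finish_job(): hands the job in; it is judged then, once.
Trained networks look in the newest picture that a camera, given by its name, has taken for a name from the list of things; names that differ only in an ending like _2 or _b are one class to them, and where a whole thing is asked for, a point or a joint stands for the part that bears it (a point fixed in the world has none). Each returns a list of dicts, best first, with "score" (0 to 1); they miss things now and then, are a little off and sometimes report something else, mostly with a low value. They report only what shows in the picture. A call takes as long as a camera call.
- bot.find_in(target, camera): "point" ([x, y, z] in m, in world coordinates, good to about 4 mm: the middle of the surface that is visible of it).
- bot.regions_of(target, camera): "pixels" (384x512 bool, what is visible of it).
The state is a dict: "t": time; "joint_positions": joint angles; "joint_vel": joint speeds; "tau": joint torques, N m; "position": TCP position; "orientation": TCP orientation; "force": force on the tool from outside, world axes, zero at the start; "ft_torque": the same for the moment, N m; "grip_width": finger opening in m; "gripper_force": force on a finger pad.
Only numpy, scipy, OpenCV 4.12 (cv2) and the standard library are available. Lean on these libraries where they do the work, as an engineer would, in place of code of your own. Each camera call takes 0.05 s, during which the arm holds its last target. There are 200 camera calls.

## Working session

There is one attempt and no reset: what is moved stays moved. The work goes in short steps, Python scripts to look and compute and a tool call to move; the robot and the scene stay as the last step left them, time stands still between calls to the robot, and variables do not carry over. Pictures are saved under pics/ and viewed, at most 10 in all, crops included, and the job is handed in when it is done.

Besides the shell and the picture viewer there is one more tool, called after "Call:" by a JSON object that holds its "name" and its "arguments". arm_command: Moves the arm, as the interface text tells. Its arguments: {"type":"object","properties":{"series":{"type":"array","items":{"type":"array","items":{"type":"number"}}},"grip":{"type":"number"},"squeeze":{"type":"number"}},"required":["series"]}

```bash
mkdir -p pics; cat > h.py <<'E'
import numpy as np, cv2
from station import bot
np.set_printoptions(precision=4,suppress=True)
def snap(cam,name=None):
    m=bot.camera_model(cam); p,d=bot.camera(cam)
    if name: cv2.imwrite(f'pics/{name}.png',cv2.cvtColor(p,cv2.COLOR_RGB2BGR))
    return p,d,m
def cloud(d,m):
    K=np.array(m['camera_matrix']);v,u=np.mgrid[:d.shape[0],:d.shape[1]]
    c=np.stack([(u-K[0,2])/K[0,0]*d,-(v-K[1,2])/K[1,1]*d,-d],-1)
    return c@np.array(m['rotation']).T+np.array(m['position'])
def st():
    s=bot.read_state();print('t',s['t'],'p',np.array(s['position']),'F',np.array(s['force']),'w',s['grip_width'],s['gripper_force']);print(np.array(s['orientation']));return s
E
python3 - <<'E'
from h import *
s=st()
ims=[]
for c in ['top','side','wrist']:
    p,d,m=snap(c,'a_'+c)
    print(c,m['camera_matrix'],m['position'],[k for k in m]);
    np.savez(f'{c}.npz',p=p,d=d,**{k:m[k] for k in['camera_matrix','position','rotation']})
    for n in ['template','template_grip','fixture','clip','eye_loupe','punch']:
        r=bot.find_in(n,c); print(n,[(np.round(x['point'],3),round(x['score'],2)) for x in r[:2]])
    ims.append(p)
cv2.imwrite('pics/a.png',cv2.cvtColor(np.hstack(ims[:2]),cv2.COLOR_RGB2BGR)[:, :])
E
```

```text
t 0.0 p [0.1481 0.5294 0.2049] F [ 0.681  -0.1486 -0.3536] w 0.09400568227991526 0.0
[[-0.963   0.2694 -0.0004]
 [ 0.2694  0.963  -0.0011]
 [ 0.0001 -0.0012 -1.    ]]
top [[414.0366   0.     258.817 ]
 [  0.     414.0366 191.7223]
 [  0.       0.       1.    ]] [ 0.4778 -0.0244  0.891 ] ['camera_matrix', 'position', 'rotation']
template [(array([0.558, 0.065, 0.007]), 0.67)]
template_grip [(array([0.559, 0.061, 0.005]), 0.89)]
fixture [(array([ 0.517, -0.149,  0.019]), 0.64), (array([ 0.444, -0.143,  0.041]), 0.6)]
clip [(array([ 0.446, -0.143,  0.044]), 0.47)]
eye_loupe [(array([0.36 , 0.134, 0.023]), 0.71)]
punch [(array([0.709, 0.124, 0.046]), 0.68)]
side [[397.3881   0.     260.9418]
 [  0.     397.3881 194.5919]
 [  0.       0.       1.    ]] [0.2787 0.6464 0.5192] ['camera_matrix', 'position', 'rotation']
template [(array([0.548, 0.075, 0.005]), 0.76)]
template_grip [(array([0.549, 0.073, 0.002]), 0.91)]
fixture [(array([ 0.51 , -0.132,  0.016]), 0.58)]
clip [(array([ 0.511, -0.134,  0.02 ]), 0.66), (array([0.359, 0.129, 0.02 ]), 0.64)]
eye_loupe [(array([0.36 , 0.129, 0.021]), 0.93)]
punch [(array([0.707, 0.131, 0.033]), 0.54)]
wrist [[269.234    0.     254.4444]
 [  0.     269.234  194.5277]
 [  0.       0.       1.    ]] [0.0809 0.5483 0.3855] ['camera_matrix', 'position', 'rotation']
template []
template_grip []
fixture []
clip []
eye_loupe []
punch []
```

View pics/a_top.png

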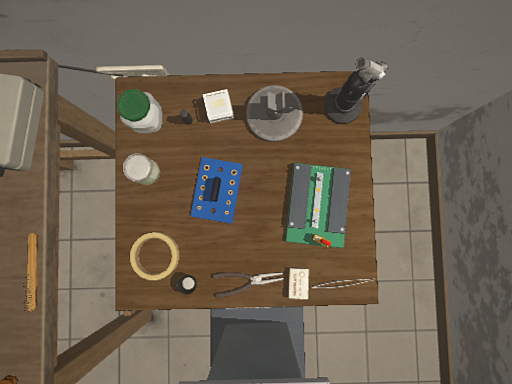

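View pics/a_side.png

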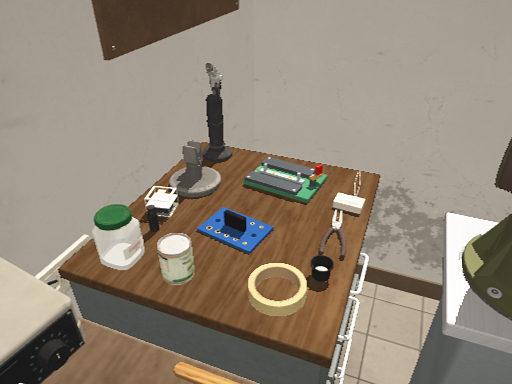

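The top view shows the template at about (215,190), long axis near vertical. The fixture is at (318,205) with the clip at its near end (320,241), and the light pin bar lies between the rails. The side view agrees. Next I'll measure.

```bash
cat >> h.py <<'E'
def rect(P):
    r=cv2.minAreaRect((P[:,:2]*1000).astype(np.float32)); return [np.round(x,1) for x in (r[0],r[1],r[2])]
def blue(p):
    h=cv2.cvtColor(p,cv2.COLOR_RGB2HSV); return (h[...,0]>100)&(h[...,0]<125)&(h[...,1]>130)&(h[...,2]>60)
def green(p):
    h=cv2.cvtColor(p,cv2.COLOR_RGB2HSV); return (h[...,0]>55)&(h[...,0]<90)&(h[...,1]>90)&(h[...,2]>50)
def red(p):
    h=cv2.cvtColor(p,cv2.COLOR_RGB2HSV); return ((h[...,0]<6)|(h[...,0]>174))&(h[...,1]>170)&(h[...,2]>90)
E
python3 - <<'E'
from h import *
for c in['top','side']:
    z=np.load(c+'.npz'); C=cloud(z['d'],z); p=z['p']
    def roi(m,x0,x1,y0,y1,zz=(-.01,.1)): 
        m=m&(C[...,0]>x0)&(C[...,0]<x1)&(C[...,1]>y0)&(C[...,1]<y1)&(C[...,2]>zz[0])&(C[...,2]<zz[1]);
        return cv2.morphologyEx(m.astype(np.uint8),cv2.MORPH_OPEN,np.ones((2,2)))>0
    b=roi(blue(p),.4,.68,-.05,.2); print(c,'blue',rect(C[b]),np.median(C[b],0),b.sum())
    g=roi(green(p),.38,.68,-.3,-.05); print('green',rect(C[g]),np.median(C[g],0))
    k=roi(p.max(-1)<70,.5,.62,.0,.12,(.02,.06)); print('bar',rect(C[k]),np.percentile(C[k][:,2],[5,50,95]),k.sum())
    r=roi(red(p),.38,.5,-.25,-.08); print('red',rect(C[r]),C[r].mean(0),r.sum())
p=cv2.imread('pics/a_top.png'); cv2.imwrite('pics/c.png',cv2.resize(p[150:260,180:370],None,fx=4,fy=4,interpolation=cv2.INTER_CUBIC))
E
```

```text
top blue [array([549.2,  37.3]), array([148.3, 129.5]), np.float64(79.1)] [0.551  0.0634 0.0056] 2017
green [array([ 520. , -123.2]), array([183.6, 168. ]), np.float64(81.9)] [ 0.4802 -0.1536  0.0117]
bar [array([555.8,  66.8]), array([ 9.5, 48.4]), np.float64(78.5)] [0.0065 0.0381 0.0411] 152
red [array([ 437.2, -160.9]), array([26. ,  5.8]), np.float64(64.8)] [ 0.4386 -0.1579  0.0505] 29
side blue [array([462.8, 337.6]), array([151.7, 702.7]), np.float64(18.6)] [0.5367 0.0832 0.0064] 1391
green [array([448.3, 235.1]), array([192.9, 868.5]), np.float64(9.9)] [ 0.4645 -0.0992  0.0112]
bar [array([431.7, 349.3]), array([ 42.8, 666.9]), np.float64(23.6)] [0.0184 0.0315 0.0408] 236
red [array([ 441.9, -200.6]), array([ 12.7, 114.2]), np.float64(4.9)] [ 0.4399 -0.1639  0.0402] 60
```

View pics/c.png

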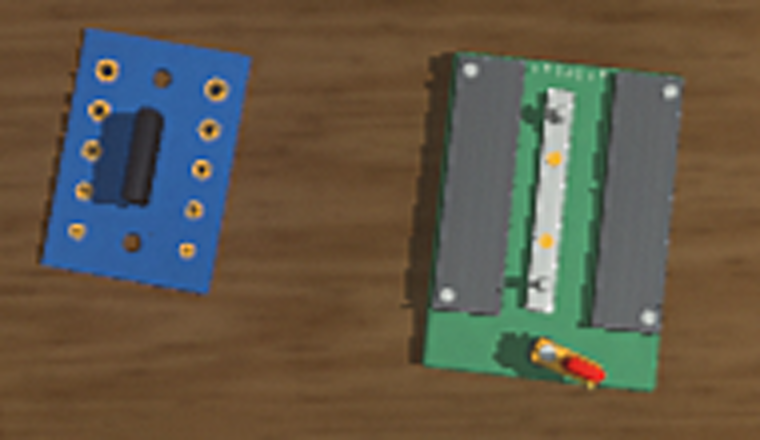

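The crop confirms the layout. The template holes are on its centre line, and the pin bar sits left of the channel's middle, with its ends at crop (555,110) and (537,285). I'll bring the wrist camera over for a precise measurement.

Call:
{"name": "arm_command", "arguments": {"series": [[-4,-2.6,0,0,0,0],[-4,-2.6,0,0,0,0],[-4,-2.6,0,0,0,0],[-4,-2.6,0,0,0,0],[-4,-2.6,0,0,0,0]]}}

```text
t: 1.55
position: [0.3066, 0.349, 0.2056]
orientation: [[-0.963, 0.269, 0.0], [0.269, 0.963, 0.0], [-0.0, 0.0, -1.0]]
force: [1.2, 1.0, 0.4]
grip_width: 0.0936
gripper_force: 0.0
```

Call:
{"name": "arm_command", "arguments": {"series": [[-4,-2.6,0,0,0,0],[-4,-2.6,0,0,0,0],[-4,-2.6,0,0,0,0],[-4,-2.6,0,0,0,0],[-4,-2.6,0,0,0,0]]}}

```text
t: 2.05
position: [0.4644, 0.1697, 0.2057]
orientation: [[-0.963, 0.27, 0.001], [0.27, 0.963, 0.0], [-0.0, 0.0, -1.0]]
force: [-0.6, 1.9, -0.2]
grip_width: 0.0938
gripper_force: 0.0
```

Call:
{"name": "arm_command", "arguments": {"series": [[-4,-2.6,0,0,0,0],[-4,-2.6,0,0,0,0],[0,0,0,0,0,0],[0,0,0,0,0,0],[0,0,0,0,0,0]]}}

```text
t: 2.55
position: [0.5259, 0.1006, 0.2054]
orientation: [[-0.963, 0.269, -0.0], [0.269, 0.963, 0.0], [0.0, 0.0, -1.0]]
force: [0.2, -0.2, -0.4]
grip_width: 0.0942
gripper_force: 0.0
```

```bash
python3 - <<'E'
from h import *
s=st()
p,d,m=snap('wrist','w1'); C=cloud(d,m); np.savez('w1.npz',p=p,C=C,d=d,**{k:m[k] for k in['camera_matrix','position','rotation']}); print(m['position'],m['rotation'])
b=blue(p)&(C[...,2]<.02)&(C[...,2]>-.01)&(d>0)
n,l,sta,_=cv2.connectedComponentsWithStats(b.astype(np.uint8)); b=l==1+sta[1:,4].argmax()
print(rect(C[b]),np.percentile(C[b][:,2],[5,50,95]))
E
```

```text
t 2.55 p [0.5259 0.1006 0.2054] F [ 0.1918 -0.165  -0.3673] w 0.09420133232521019 0.0
[[-0.9632  0.2687 -0.0002]
 [ 0.2687  0.9632  0.0001]
 [ 0.0002  0.     -1.    ]]
[0.4586 0.1192 0.3855] [[ 0.269  -0.9352 -0.2305]
 [ 0.9631  0.2611  0.0644]
 [-0.     -0.2393  0.9709]]
[array([555.6,  68.9]), array([ 89.4, 129.8]), np.float64(78.5)] [0.0056 0.0069 0.0082]
```

View pics/w1.png

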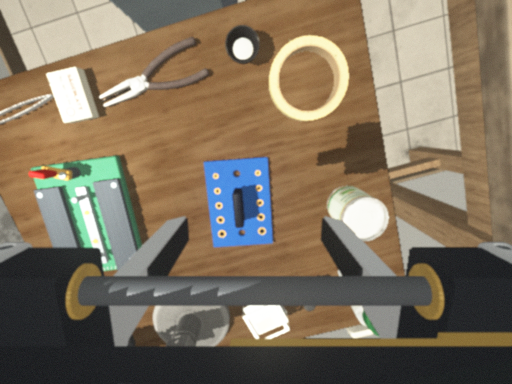

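The wrist view shows the template at (240,200), with its grip bar clear of everything, and the fixture at (90,215). I'll look at the fixture from closer before grasping.

Call:
{"name": "arm_command", "arguments": {"series": [[-0.5,-3.8,0,0,0,0],[-0.5,-3.8,0,0,0,0],[-0.5,-3.8,0,0,0,0],[-0.5,-3.8,0,0,0,0],[-0.5,-3.8,0,0,0,0]]}}

```text
t: 3.1
position: [0.4987, -0.0901, 0.2058]
orientation: [[-0.964, 0.268, 0.001], [0.268, 0.964, -0.0], [-0.001, 0.0, -1.0]]
force: [-0.0, -0.0, 0.7]
grip_width: 0.0937
gripper_force: 0.0
```

Call:
{"name": "arm_command", "arguments": {"series": [[0,0,0,0,0,-0.07],[0,0,0,0,0,0],[0,0,0,0,0,0],[0,0,0,0,0,0],[0,0,0,0,0,0]]}}

```text
t: 3.6
position: [0.4993, -0.0891, 0.2055]
orientation: [[-0.98, 0.201, 0.0], [0.201, 0.98, 0.0], [-0.0, 0.0, -1.0]]
force: [-0.3, -0.4, -0.2]
grip_width: 0.094
gripper_force: 0.0
```

```bash
python3 - <<'E'
from h import *
s=st()
p,d,m=snap('wrist','w2'); C=cloud(d,m); np.savez('w2.npz',p=p,C=C,d=d,**{k:m[k] for k in['camera_matrix','position','rotation']}); print(m['position'])
R=(C[...,0]>.4)&(C[...,0]<.64)&(C[...,1]>-.26)&(C[...,1]<-.04)&(d>0)
# rails: grey dark, z ~ 20mm
h=cv2.cvtColor(p,cv2.COLOR_RGB2HSV)
rl=R&(h[...,1]<70)&(h[...,2]<150)&(abs(C[...,2]-.02)<.006)
n,l,sta,_=cv2.connectedComponentsWithStats(rl.astype(np.uint8))
for i in np.argsort(-sta[1:,4])[:3]+1: print('rail',sta[i,4],rect(C[l==i]),np.median(C[l==i],0))
g=R&green(p); print('green',rect(C[g]),np.percentile(C[g][:,2],[5,50,95]))
f=R&red(p);print('red',rect(C[f]),C[f].mean(0),sta.shape)
v,u=np.nonzero(R);x0,x1,y0,y1=u.min(),u.max(),v.min(),v.max();print(x0,x1,y0,y1)
im=cv2.cvtColor(p,cv2.COLOR_RGB2BGR)[y0:y1,x0:x1]
k=min(800/im.shape[1],600/im.shape[0]);print(k)
cv2.imwrite('pics/w2c.png',cv2.resize(im,None,fx=k,fy=k,interpolation=cv2.INTER_CUBIC))
E
```

```text
t 3.6 p [ 0.4993 -0.0891  0.2055] F [-0.252  -0.4043 -0.1609] w 0.09398369589424395 0.0
[[-0.9796  0.201   0.0001]
 [ 0.201   0.9796  0.    ]
 [-0.0001  0.     -1.    ]]
[ 0.4309 -0.0751  0.3856]
rail 972 [array([ 537.3, -107.2]), array([ 35.1, 136.4]), np.float64(81.6)] [ 0.5635 -0.1035  0.0209]
rail 577 [array([ 526.5, -189.1]), array([ 32.1, 134.5]), np.float64(82.0)] [ 0.5631 -0.1847  0.0208]
rail 18 [array([ 469.5, -105.8]), array([13.5,  1.4]), np.float64(79.1)] [ 0.4697 -0.1045  0.0208]
green [array([ 516.5, -147.3]), array([121.3, 166.3]), np.float64(82.1)] [0.0116 0.0129 0.0141]
red [array([ 440.1, -152.6]), array([16.9,  6.6]), np.float64(62.8)] [ 0.4401 -0.1514  0.0574] (59, 5)
0 497 100 383
1.6096579476861168
```

View pics/w2c.png

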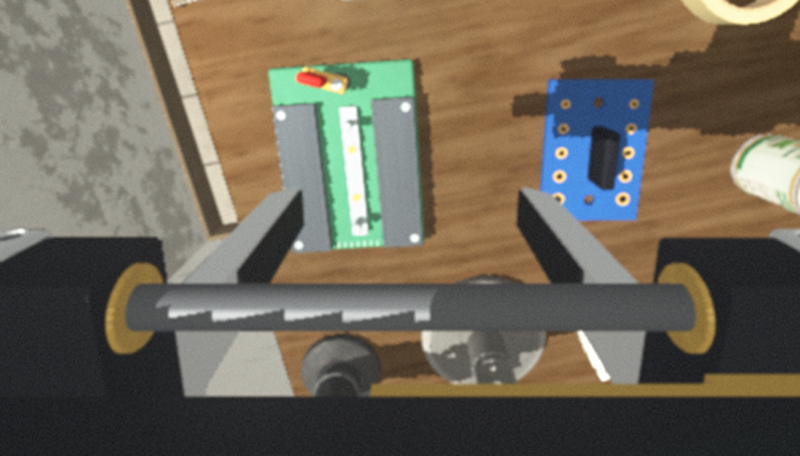

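The wrist view shows rails at crop (300,180) and (400,170), pin marks near (352,122) and (363,222), and the red fin at (312,79). I'll take a closer look to place the pins and clip accurately.

Call:
{"name": "arm_command", "arguments": {"series": [[-1.3,-2.15,2.8,0,0,0],[-1.3,-2.15,2.8,0,0,0],[-1.3,-2.15,2.8,0,0,0],[0,0,0,0,0,0],[0,0,0,0,0,0]]}}

```text
t: 4.15
position: [0.5244, -0.1606, 0.1213]
orientation: [[-0.979, 0.202, -0.001], [0.202, 0.979, 0.0], [0.001, 0.0, -1.0]]
force: [-0.2, 0.2, 1.7]
grip_width: 0.094
gripper_force: 0.0
```

```bash
python3 - <<'E'
from h import *
s=st()
p,d,m=snap('wrist','w3'); C=cloud(d,m); np.savez('w3.npz',p=p,C=C,d=d,**{k:m[k] for k in['camera_matrix','position','rotation']}); print(m['position'])
R=(C[...,0]>.4)&(C[...,0]<.64)&(C[...,1]>-.26)&(C[...,1]<-.04)&(d>0)
h=cv2.cvtColor(p,cv2.COLOR_RGB2HSV)
rl=R&(h[...,1]<70)&(h[...,2]<150)&(abs(C[...,2]-.02)<.006)
n,l,sta,_=cv2.connectedComponentsWithStats(rl.astype(np.uint8))
for i in np.argsort(-sta[1:,4])[:3]+1: print('rail',sta[i,4],rect(C[l==i]),np.median(C[l==i],0))
g=R&green(p); print('green',rect(C[g]),np.percentile(C[g][:,2],[5,50,95]))
f=R&red(p);print('red',rect(C[f]),C[f].mean(0))
f=f&(C[...,2]>.05);print('redtop',f.sum(),rect(C[f]),C[f].mean(0))
q=R&(C[...,2]>.028)&(C[...,2]<.045)&(C[...,0]<.6)
n,l,sta,_=cv2.connectedComponentsWithStats(q.astype(np.uint8))
for i in range(1,n):
    if sta[i,4]>4: print('high',sta[i],C[l==i].mean(0),C[l==i][:,2].max())
im=cv2.cvtColor(p,cv2.COLOR_RGB2BGR)[60:300,100:420]
cv2.imwrite('pics/w3c.png',cv2.resize(im,None,fx=2.5,fy=2.5,interpolation=cv2.INTER_CUBIC))
E
```

```text
t 4.15 p [ 0.5244 -0.1606  0.1213] F [-0.1961  0.1511  1.668 ] w 0.09403230689685624 0.0
[[-0.9794  0.2021 -0.0009]
 [ 0.2021  0.9794  0.0005]
 [ 0.001   0.0003 -1.    ]]
[ 0.4561 -0.1467  0.3014]
rail 3043 [array([ 537.3, -108.5]), array([ 36.2, 135.9]), np.float64(81.6)] [ 0.5446 -0.1084  0.0208]
rail 2162 [array([ 526.1, -191.5]), array([ 36.2, 134.7]), np.float64(82.2)] [ 0.5496 -0.1905  0.0209]
rail 44 [array([ 483.3, -116.6]), array([19.7,  5.7]), np.float64(3.3)] [ 0.4826 -0.1165  0.0209]
green [array([ 517.2, -147.5]), array([122.3, 167.3]), np.float64(82.4)] [0.0117 0.0129 0.014 ]
red [array([ 440.2, -154.4]), array([18.5,  6.9]), np.float64(64.6)] [ 0.4403 -0.1543  0.0586]
redtop 168 [array([ 440.2, -154.4]), array([18.5,  6.9]), np.float64(64.6)] [ 0.4403 -0.1543  0.0586]
high [231 104  39  23 335] [ 0.4463 -0.1439  0.0369] 0.04442888814922957
high [264 151   8   8  55] [ 0.4829 -0.1393  0.0363] 0.038173889912115844
high [269 234   8  10  59] [ 0.5714 -0.1513  0.0351] 0.03785893915768984
```

View pics/w3c.png

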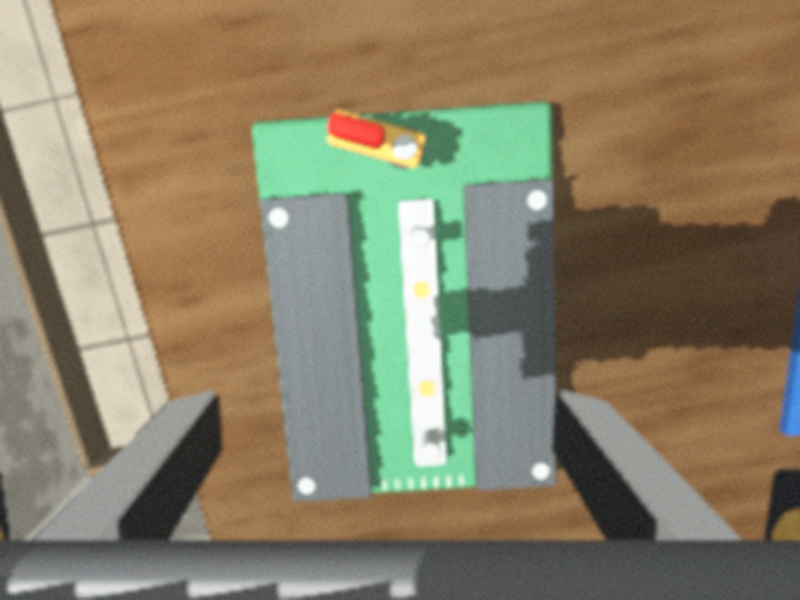

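Pins measured at (0.483,-0.139) and (0.571,-0.151), tops about 36 mm high and 89 mm apart, which fits the sizes given. The fin sits at crop (358,130), pointing to -y. Next I'll view the template from the same relative camera pose.

Call:
{"name": "arm_command", "arguments": {"series": [[0.3,4.3,0,0,0,0],[0.3,4.3,0,0,0,0],[0.3,4.3,0,0,0,0],[0.3,4.3,0,0,0,0],[0.3,4.3,0,0,0,0]]}}

```text
t: 4.7
position: [0.5532, 0.0555, 0.1233]
orientation: [[-0.98, 0.201, 0.003], [0.201, 0.98, 0.0], [-0.003, 0.001, -1.0]]
force: [0.5, 0.2, -0.6]
grip_width: 0.094
gripper_force: 0.0
```

Call:
{"name": "arm_command", "arguments": {"series": [[0,0,0,0,0,0],[0,0,0,0,0,0],[0,0,0,0,0,0],[0,0,0,0,0,0],[0,0,0,0,0,0]]}}

```text
t: 5.2
position: [0.5531, 0.0519, 0.1217]
orientation: [[-0.979, 0.203, 0.0], [0.203, 0.979, -0.0], [-0.0, 0.0, -1.0]]
force: [-0.5, 1.0, 0.4]
grip_width: 0.094
gripper_force: 0.0
```

```bash
cat >> h.py <<'E'
def onplane(u,v,m,z):
    K=np.array(m['camera_matrix']);r=np.array(m['rotation'])@np.array([(u-K[0,2])/K[0,0],-(v-K[1,2])/K[1,1],-1.]);o=np.array(m['position'])
    return o+r*(z-o[2])/r[2]
def proj(P,m):
    K=np.array(m['camera_matrix']);c=np.array(m['rotation']).T@(np.array(P)-np.array(m['position']));return K[0,2]+K[0,0]*c[0]/-c[2],K[1,2]-K[1,1]*c[1]/-c[2]
E
python3 - <<'E'
from h import *
s=st()
p,d,m=snap('wrist','w4'); C=cloud(d,m)
b=blue(p)&(C[...,2]<.02)&(C[...,2]>-.01)&(d>0)
n,l,sta,_=cv2.connectedComponentsWithStats(b.astype(np.uint8)); b=l==1+sta[1:,4].argmax()
r=rect(C[b]);print(r,np.median(C[b][:,2]))
k=(p.max(-1)<80)&(C[...,2]>.034)&(C[...,2]<.05)&(C[...,0]>.5)&(C[...,0]<.61)&(C[...,1]>.02)&(C[...,1]<.12)
print('bartop',k.sum(),rect(C[k]),C[k].mean(0))
c=np.array(r[0])/1000;a=np.radians(r[2]-90)
g=cv2.cvtColor(p,cv2.COLOR_RGB2GRAY).astype(float)
for sg in(-1,1):
    q=np.array([*(c+sg*.045*np.array([np.cos(a),np.sin(a)])),.006]);u,v=proj(q,m)
    u0,v0=int(round(u)),int(round(v));w=g[v0-7:v0+8,u0-7:u0+8];W=np.clip(np.percentile(w,60)*.8-w,0,None)
    vv,uu=np.mgrid[v0-7:v0+8,u0-7:u0+8];uc,vc=(uu*W).sum()/W.sum(),(vv*W).sum()/W.sum()
    print('hole pred',q,(u,v),'meas',(uc,vc),onplane(uc,vc,m,.006))
    print(w.astype(int)[::2,::1])
E
```

```text
t 5.2 p [0.5531 0.0519 0.1217] F [-0.5219  0.9917  0.416 ] w 0.09404938377633755 0.0
[[-0.9792  0.2027  0.0003]
 [ 0.2027  0.9792 -0.    ]
 [-0.0003  0.     -1.    ]]
[array([555.6,  69.5]), array([ 91. , 129.3]), np.float64(78.6)] 0.006856187039184586
bartop 527 [array([554.5,  69.1]), array([11.3, 48. ]), np.float64(78.9)] [0.5531 0.069  0.0403]
hole pred [0.5115 0.0784 0.006 ] (np.float64(270.71021948918167), np.float64(150.54131263933394)) meas (np.float64(267.7734664764622), np.float64(150.8867332382311)) [0.5112 0.0752 0.006 ]
[[124 116 120 125 118 122 119 118 123 120 120 124 117 120 119]
 [124 121 111 108 101  91  96 109 115 122 120 120 119 119 118]
 [118 109  93  72  62  69  79  98 104 104 116 121 123 121 123]
 [111  97  69  64  73  94 107 102 104 106 112 114 120 117 121]
 [111  97  69  64  76  98 106 113 115 116 115 122 125 120 124]
 [120 108  97  77  70  74  76  91 107 114 118 121 123 122 122]
 [117 122 114 115 106 103 101 106 112 122 117 119 122 119 118]
 [120 120 120 119 121 117 118 122 121 117 123 116 119 120 121]]
hole pred [0.5997 0.0606 0.006 ] (np.float64(270.0093311625467), np.float64(228.3898603032782)) meas (np.float64(268.3764705882353), np.float64(228.17908496732025)) [0.5991 0.0588 0.006 ]
[[124 120 117 108  86  80  75  74  74  77  78  80  87  98 116]
 [123 122 119 123 125 122 124 121 122 120 120 124 125 124 123]
 [123 125 121 108 103 104 112 116 119 122 126 121 120 121 122]
 [121 114  98  84  88  94 106 113 115 116 116 120 120 121 123]
 [116 110  83  66  64  66  81 105 111 111 105 112 119 122 116]
 [121 114  95  77  63  58  67  76  84  92 102 116 124 125 121]
 [124 122 119 119 105  96  94 101 105 119 123 125 121 126 119]
 [126 124 125 124 120 121 122 124 122 122 127 123 127 124 121]]
```

The template is centred near (0.555,0.069) at -11.4°, with the grip bar top at 40 mm, as given. Moving over it and down.

Call:
{"name": "arm_command", "arguments": {"series": [[0.13,1.72,2,0,0,0],[0,0,2,0,0,0],[0,0,2,0,0,0],[0,0,2,0,0,0],[0,0,0,0,0,0]], "grip": 5, "squeeze": 35}}

```text
t: 5.75
position: [0.5539, 0.0694, 0.0392]
orientation: [[-0.979, 0.202, -0.004], [0.202, 0.979, -0.0], [0.004, -0.001, -1.0]]
force: [-0.3, 0.1, -0.5]
grip_width: 0.0569
gripper_force: 0.0
```

Call:
{"name": "arm_command", "arguments": {"series": [[0,0,1,0,0,0],[0,0,1,0,0,0],[0,0,1,0,0,0],[0,0,0,0,0,0],[0,0,0,0,0,0]]}}

```text
t: 6.25
position: [0.5553, 0.0699, 0.0114]
orientation: [[-0.98, 0.201, -0.0], [0.201, 0.98, -0.0], [0.0, -0.0, -1.0]]
force: [0.5, 0.3, 1.2]
grip_width: 0.0501
gripper_force: 0.0
```

```bash
python3 - <<'E'
from h import *
s=st()
p,d,m=snap('wrist','w5'); C=cloud(d,m)
b=blue(p)&(C[...,2]<.02)&(C[...,2]>-.01)&(d>0)
n,l,sta,_=cv2.connectedComponentsWithStats(b.astype(np.uint8)); b=l==1+sta[1:,4].argmax()
print(rect(C[b]),np.median(C[b][:,2]))
np.save('b5.npy',b); cv2.imwrite('pics/w5.png',cv2.cvtColor(p,cv2.COLOR_RGB2BGR))
E
```

```text
t 6.25 p [0.5553 0.0699 0.0114] F [0.5189 0.2597 1.1838] w 0.05010671560429836 0.0
[[-0.9795  0.2014 -0.0002]
 [ 0.2014  0.9795 -0.    ]
 [ 0.0002 -0.     -1.    ]]
[array([543.1,  71.2]), array([ 89.6, 103.8]), np.float64(78.4)] 0.006849095256162202
```

View pics/w5.png

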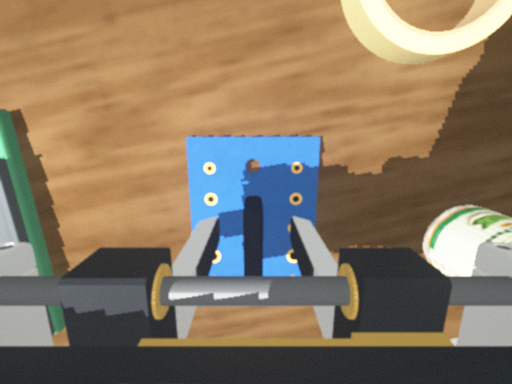

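The wrist picture shows the bar midway between the fingers (u≈255) and the near hole at (253,166). I'll close and lift.

Call:
{"name": "arm_command", "arguments": {"series": [[0,0,0,0,0,0],[0,0,0,0,0,0],[0,0,0,0,0,0],[0,0,0,0,0,0],[0,0,0,0,0,0]], "grip": 0, "squeeze": 40}}

```text
t: 6.8
position: [0.5553, 0.0698, 0.0115]
orientation: [[-0.98, 0.201, -0.0], [0.201, 0.98, -0.0], [0.0, -0.0, -1.0]]
force: [-1.3, -1.6, 0.8]
grip_width: 0.0137
gripper_force: 0.7
```

Call:
{"name": "arm_command", "arguments": {"series": [[0,0,0,0,0,0],[0,0,-1,0,0,0],[0,0,-3,0,0,0],[0,0,-3,0,0,0],[0,0,0,0,0,0]]}}

```text
t: 7.3
position: [0.5571, 0.07, 0.0856]
orientation: [[-0.979, 0.201, 0.006], [0.201, 0.98, 0.0], [-0.006, 0.002, -1.0]]
force: [-0.6, -0.3, -3.7]
grip_width: 0.0116
gripper_force: 40.0
```

```bash
cat > held.py <<'E'
from h import *
s=st();T=np.array(s['orientation']);t=np.array(s['position'])
p,d,m=snap('wrist','w_%d'%int(s['t']*100)); C=cloud(d,m)
L=(C-t)@T*1000   # tool frame mm
b=blue(p)&(d>0)&(abs(L[...,2]-3)<12)&(abs(L[...,1])<60)
n,l,sta,_=cv2.connectedComponentsWithStats(b.astype(np.uint8)); b=l==1+sta[1:,4].argmax()
print('tool-frame rect',rect(L[b]/1000),'z med',np.median(L[b][:,2]))
# near hole: dark on plate around x=+45
A=np.c_[L[b][:,:2],np.ones(b.sum())];co=np.linalg.lstsq(A,L[b][:,2],rcond=None)[0];print('plane',co)
fill=cv2.morphologyEx(b.astype(np.uint8),cv2.MORPH_CLOSE,np.ones((21,21)))>0
hm=fill&~b&(abs(L[...,1])<12)&(L[...,0]>30)&(L[...,0]<62)
v,u=np.nonzero(hm); print('hole n',hm.sum(),'u',u.mean(),(u.min()+u.max())/2,'v',v.mean(),(v.min()+v.max())/2)
K=np.array(m['camera_matrix'])
w=onplane((u.min()+u.max())/2,(v.min()+v.max())/2,m,C[b][:,2].mean()); print('hole tool mm',(w-t)@T*1000,'world',w)
E
python3 held.py
```

```text
t 7.3 p [0.5571 0.07   0.0856] F [-0.5592 -0.2952 -3.6663] w 0.01164961005629599 39.999266266822815
[[-0.9795  0.2014  0.0063]
 [ 0.2014  0.9795  0.0004]
 [-0.0061  0.0017 -1.    ]]
tool-frame rect [array([24.3,  0.1]), array([90.1, 79.6]), np.float64(90.0)] z med 4.661011067952558
plane [ 0.0007 -0.0001  4.6346]
hole n 171 u 254.3918128654971 254.5 v 165.17543859649123 165.5
hole tool mm [44.8451 -0.0762  4.5823] world [0.5132 0.079  0.0808]
```

The plate is held level and square: the near hole is at tool (44.8, -0.1) mm and the underside about 11 mm below the TCP. I'll carry it over the fixture.

Call:
{"name": "arm_command", "arguments": {"series": [[-0.3,-4.3,0,0,0,0],[-0.3,-4.3,0,0,0,0],[-0.3,-4.3,0,0,0,0],[-0.3,-4.3,0,0,0,0],[-0.3,-4.3,0,0,0,0]]}}

```text
t: 7.85
position: [0.5254, -0.1451, 0.08]
orientation: [[-0.98, 0.201, -0.002], [0.201, 0.98, 0.001], [0.002, 0.0, -1.0]]
force: [0.8, 0.4, -2.5]
grip_width: 0.0121
gripper_force: 40.0
```

Call:
{"name": "arm_command", "arguments": {"series": [[0,0,0,0,0,-0.065],[0,0,0,0,0,0],[0,0,0,0,0,0],[0,0,0,0,0,0],[0,0,0,0,0,0]]}}

```text
t: 8.35
position: [0.5267, -0.143, 0.0812]
orientation: [[-0.991, 0.137, -0.0], [0.137, 0.991, 0.0], [0.0, 0.0, -1.0]]
force: [-0.3, 0.6, -3.0]
grip_width: 0.0116
gripper_force: 40.0
```

```bash
cat > tgt.py <<'E'
from h import *
import sys
s=st();T=np.array(s['orientation']);t=np.array(s['position'])
print('d tool cm',(np.array([.5275,-.1453,t[2]])-t)@T*100,'yang',np.degrees(np.arctan2(T[1,1],T[0,1])),'torque',np.array(s['ft_torque']))
E
python3 tgt.py; python3 held.py
```

```text
t 8.35 p [ 0.5267 -0.143   0.0812] F [-0.2857  0.5852 -2.9807] w 0.011626456729251316 39.99928414821625
[[-0.9906  0.137  -0.0003]
 [ 0.137   0.9906  0.0002]
 [ 0.0004  0.0001 -1.    ]]
d tool cm [-0.1109 -0.2147 -0.0001] yang 82.12458682887134 torque [-0.0031  0.0664  0.0218]
t 8.35 p [ 0.5267 -0.143   0.0812] F [-0.2857  0.5852 -2.9807] w 0.011626456729251316 39.99928414821625
[[-0.9906  0.137  -0.0003]
 [ 0.137   0.9906  0.0002]
 [ 0.0004  0.0001 -1.    ]]
tool-frame rect [array([24.2,  0.1]), array([89.9, 79.8]), np.float64(90.0)] z med 4.64718295334244
plane [0.0005 0.     4.6261]
hole n 184 u 254.10326086956522 254.0 v 165.55434782608697 165.5
hole tool mm [44.8435 -0.3775  4.6454] world [ 0.4822 -0.1373  0.0766]
```

Call:
{"name": "arm_command", "arguments": {"series": [[-0.11,-0.2,1,0,0,0],[0,0,1,0,0,0],[0,0,0.8,0,0,0],[0,0,0,0,0,0],[0,0,0,0,0,0]]}}

```text
t: 8.9
position: [0.5274, -0.1459, 0.0532]
orientation: [[-0.991, 0.137, -0.0], [0.137, 0.991, 0.0], [0.0, 0.0, -1.0]]
force: [0.2, 0.6, -2.2]
grip_width: 0.0115
gripper_force: 40.0
```

```bash
python3 tgt.py; python3 held.py|tail -1
```

```text
t 8.9 p [ 0.5274 -0.1459  0.0532] F [ 0.2329  0.6202 -2.1577] w 0.011531132287000841 39.99922513961792
[[-0.9905  0.1374 -0.0005]
 [ 0.1374  0.9905  0.0002]
 [ 0.0005  0.0001 -1.    ]]
d tool cm [-0.0004  0.0564  0.    ] yang 82.10259466157432 torque [0.0034 0.0269 0.0139]
hole tool mm [44.8743 -0.0686  4.6601] world [ 0.483  -0.1398  0.0486]
```

Call:
{"name": "arm_command", "arguments": {"series": [[0,0.05,0.2,0,0,0],[0,0,0.2,0,0,0],[0,0,0.15,0,0,0],[0,0,0.1,0,0,0],[0,0,0,0,0,0]]}}

```text
t: 9.45
position: [0.5275, -0.1454, 0.0468]
orientation: [[-0.991, 0.137, -0.0], [0.137, 0.991, 0.0], [0.0, 0.0, -1.0]]
force: [0.1, -1.0, -2.9]
grip_width: 0.0118
gripper_force: 40.0
```

Call:
{"name": "arm_command", "arguments": {"series": [[0,0,0.1,0,0,0],[0,0,0.1,0,0,0],[0,0,0,0,0,0],[0,0,0,0,0,0],[0,0,0,0,0,0]]}}

```text
t: 9.95
position: [0.5276, -0.1454, 0.045]
orientation: [[-0.991, 0.137, 0.0], [0.137, 0.991, 0.0], [-0.0, 0.0, -1.0]]
force: [-0.2, 0.5, -2.9]
grip_width: 0.0115
gripper_force: 40.0
```

No contact force, and the underside is already about 2 mm below the pin tops. Continuing gently.

Call:
{"name": "arm_command", "arguments": {"series": [[0,0,0.1,0,0,0],[0,0,0.1,0,0,0],[0,0,0.1,0,0,0],[0,0,0.1,0,0,0],[0,0,0,0,0,0]]}}

```text
t: 10.45
position: [0.5275, -0.1454, 0.0408]
orientation: [[-0.991, 0.137, -0.0], [0.137, 0.991, 0.0], [0.0, 0.0, -1.0]]
force: [-0.0, -0.3, -2.4]
grip_width: 0.0119
gripper_force: 40.0
```

Call:
{"name": "arm_command", "arguments": {"series": [[0,0,0.1,0,0,0],[0,0,0.1,0,0,0],[0,0,0.1,0,0,0],[0,0,0.1,0,0,0],[0,0,0,0,0,0]]}}

```text
t: 10.95
position: [0.5275, -0.1454, 0.0368]
orientation: [[-0.991, 0.137, -0.0], [0.137, 0.991, 0.0], [0.0, 0.0, -1.0]]
force: [-0.3, -0.4, -2.3]
grip_width: 0.0117
gripper_force: 40.0
```

Call:
{"name": "arm_command", "arguments": {"series": [[0,0,0.1,0,0,0],[0,0,0.1,0,0,0],[0,0,0.1,0,0,0],[0,0,0.05,0,0,0],[0,0,0,0,0,0]]}}

```text
t: 11.45
position: [0.5275, -0.1454, 0.0334]
orientation: [[-0.991, 0.137, -0.0], [0.137, 0.991, 0.0], [0.0, -0.0, -1.0]]
force: [-0.0, -0.4, -3.4]
grip_width: 0.012
gripper_force: 40.0
```

Call:
{"name": "arm_command", "arguments": {"series": [[0,0,0.05,0,0,0],[0,0,0.05,0,0,0],[0,0,0.05,0,0,0],[0,0,0,0,0,0],[0,0,0,0,0,0]]}}

```text
t: 11.95
position: [0.5275, -0.1454, 0.032]
orientation: [[-0.991, 0.137, 0.0], [0.137, 0.991, -0.0], [-0.0, -0.0, -1.0]]
force: [1.5, -0.1, -3.1]
grip_width: 0.0114
gripper_force: 40.0
```

Call:
{"name": "arm_command", "arguments": {"series": [[0,0,0.05,0,0,0],[0,0,0,0,0,0],[0,0,0,0,0,0],[0,0,0,0,0,0],[0,0,0,0,0,0]]}}

```text
t: 12.45
position: [0.5276, -0.1454, 0.0315]
orientation: [[-0.991, 0.137, 0.0], [0.137, 0.991, -0.0], [-0.0, -0.0, -1.0]]
force: [-0.4, 0.0, -2.1]
grip_width: 0.0117
gripper_force: 40.0
```

```bash
python3 tgt.py; python3 - <<'E'
from h import *
p,d,m=snap('wrist','w6')
im=cv2.cvtColor(p,cv2.COLOR_RGB2BGR)[90:290,130:380]
cv2.imwrite('pics/w6c.png',cv2.resize(im,None,fx=3,fy=3,interpolation=cv2.INTER_CUBIC))
E
```

```text
t 12.45 p [ 0.5276 -0.1454  0.0315] F [-0.3999  0.046  -2.0538] w 0.01166325137417944 39.99954342842102
[[-0.9905  0.1374  0.0001]
 [ 0.1374  0.9905 -0.0001]
 [-0.0001 -0.0001 -1.    ]]
d tool cm [ 0.0096  0.0132 -0.    ] yang 82.10429715467968 torque [ 0.019  -0.0864  0.0051]
```

View pics/w6c.png

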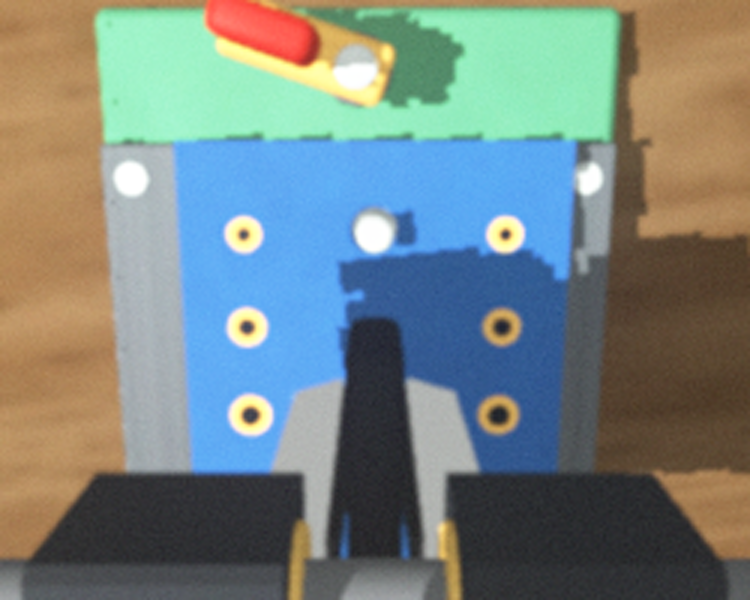

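The near pin shows through its hole at crop (375,232). I'll lower the last fraction until the rails take the weight.

Call:
{"name": "arm_command", "arguments": {"series": [[0,0,0.03,0,0,0],[0,0,0.02,0,0,0],[0,0,0,0,0,0],[0,0,0,0,0,0],[0,0,0,0,0,0]]}}

```text
t: 13.0
position: [0.5276, -0.1454, 0.0315]
orientation: [[-0.991, 0.137, 0.0], [0.137, 0.991, -0.0], [-0.0, -0.0, -1.0]]
force: [-3.6, 0.3, 5.6]
grip_width: 0.0114
gripper_force: 40.0
```

Contact, with about 8 N on the rails at the expected height. I'll release and lift straight off.

Call:
{"name": "arm_command", "arguments": {"series": [[0,0,0,0,0,0],[0,0,0,0,0,0],[0,0,0,0,0,0],[0,0,0,0,0,0],[0,0,0,0,0,0]], "grip": 5}}

```text
t: 13.5
position: [0.5275, -0.1454, 0.0309]
orientation: [[-0.991, 0.137, -0.0], [0.137, 0.991, 0.0], [0.0, 0.0, -1.0]]
force: [0.1, 0.4, 0.5]
grip_width: 0.048
gripper_force: 0.0
```

Call:
{"name": "arm_command", "arguments": {"series": [[0,0,-1,0,0,0],[0,0,-2,0,0,0],[0,0,-3,0,0,0],[0,0,-3,0,0,0],[0,0,0,0,0,0]]}}

```text
t: 14.0
position: [0.5293, -0.146, 0.1256]
orientation: [[-0.991, 0.137, 0.007], [0.137, 0.991, -0.002], [-0.007, -0.001, -1.0]]
force: [-0.9, 0.6, -0.2]
grip_width: 0.0501
gripper_force: 0.0
```

```bash
cat > chk.py <<'E'
from h import *
s=st();T=np.array(s['orientation']);t=np.array(s['position'])
p,d,m=snap('wrist','chk%d'%int(s['t']*100)); C=cloud(d,m)
b=blue(p)&(C[...,2]<.05)&(C[...,2]>.0)&(d>0)
n,l,sta,_=cv2.connectedComponentsWithStats(b.astype(np.uint8)); b=l==1+sta[1:,4].argmax()
print(rect(C[b]),np.median(C[b][:,2]));A=np.c_[C[b][:,:2]-C[b][:,:2].mean(0),np.ones(b.sum())];print('plane',np.linalg.lstsq(A,C[b][:,2],rcond=None)[0])
R=(C[...,0]>.4)&(C[...,0]<.64)&(C[...,1]>-.26)&(C[...,1]<-.04)&(d>0)&red(p)
f=R&(C[...,2]>.05);print('redtop',f.sum(),rect(C[f]),C[f].mean(0))
im=cv2.cvtColor(p,cv2.COLOR_RGB2BGR)[60:300,100:420]
cv2.imwrite('pics/chk.png',cv2.resize(im,None,fx=2.5,fy=2.5,interpolation=cv2.INTER_CUBIC))
E
python3 chk.py
```

```text
t 14.0 p [ 0.5293 -0.146   0.1256] F [-0.8569  0.6158 -0.1702] w 0.05006598413083313 0.0
[[-0.9905  0.1373  0.0065]
 [ 0.1373  0.9905 -0.0023]
 [-0.0068 -0.0014 -1.    ]]
[array([ 528. , -144.8]), array([ 90.9, 129.6]), np.float64(82.0)] 0.026864498572477857
plane [ 0.0013 -0.0018  0.0268]
redtop 123 [array([ 440.2, -153.9]), array([18.9,  6.5]), np.float64(64.5)] [ 0.4408 -0.1524  0.0584]
```

View pics/chk.png

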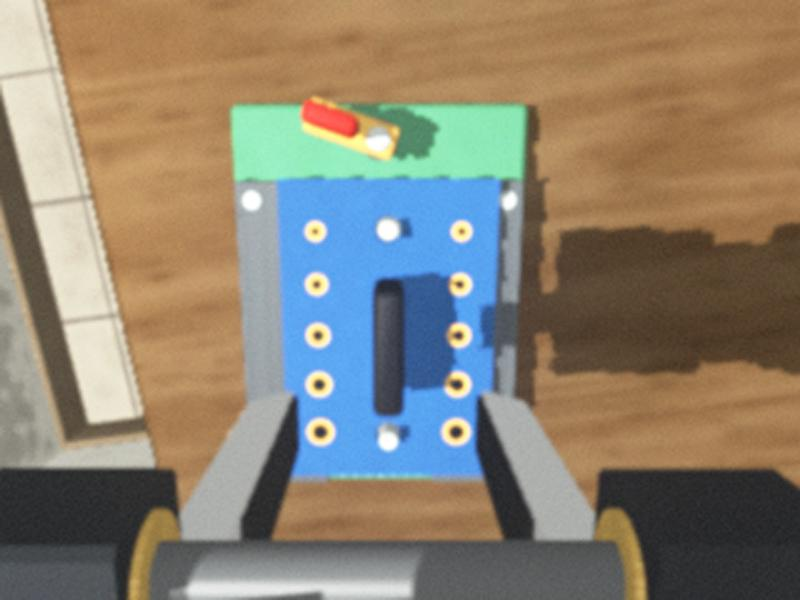

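Both pins come up through the holes at crop (388,229) and (388,438), and the plate is level with its top at 26.8 mm, so it is fully seated. The clip is at about -0.30 rad, with its pivot near (0.4476,-0.1381). I'll back off, turn the shut fingers, and push the fin from its near side with flat contact.

Call:
{"name": "arm_command", "arguments": {"series": [[3.6,-0.5,0,0,0,0],[3.6,-0.5,0,0,0,0],[3.6,-0.5,0,0,0,0],[0,0,0,0,0,0.15],[0,0,0,0,0,0.15]], "grip": 0, "squeeze": 20}}

```text
t: 14.55
position: [0.4175, -0.1454, 0.1206]
orientation: [[-0.903, 0.43, -0.001], [0.43, 0.903, 0.0], [0.001, -0.0, -1.0]]
force: [0.4, -0.5, -0.2]
grip_width: 0.0134
gripper_force: 0.0
```

Call:
{"name": "arm_command", "arguments": {"series": [[0,0,0,0,0,0.15],[0,0,0,0,0,0.15],[0,0,0,0,0,0.15],[0,0,0,0,0,0.15],[0,0,0,0,0,0.15]]}}

```text
t: 15.05
position: [0.4181, -0.1452, 0.1203]
orientation: [[-0.368, 0.93, -0.001], [0.93, 0.368, 0.001], [0.001, -0.001, -1.0]]
force: [-0.1, -1.6, 1.2]
grip_width: 0.0007
gripper_force: 0.0
```

Call:
{"name": "arm_command", "arguments": {"series": [[0,0,0,0,0,0.15],[0,0,0,0,0,0.15],[0,0,0,0,0,0.15],[0,0,0,0,0,0.15],[0,0,0,0,0,0.15]]}}

```text
t: 15.55
position: [0.418, -0.1452, 0.1202]
orientation: [[0.365, 0.931, -0.001], [0.931, -0.365, 0.001], [0.0, -0.001, -1.0]]
force: [-0.4, -1.1, 0.5]
grip_width: 0.0007
gripper_force: 0.0
```

Call:
{"name": "arm_command", "arguments": {"series": [[0,0,0,0,0,0.07],[0,0,0,0,0,0],[0,0,0,0,0,0],[0,0,0,0,0,0],[0,0,0,0,0,0]]}}

```text
t: 16.05
position: [0.4184, -0.1454, 0.1208]
orientation: [[0.422, 0.907, -0.0], [0.907, -0.422, 0.0], [-0.0, -0.0, -1.0]]
force: [0.1, 0.7, 0.0]
grip_width: 0.0005
gripper_force: 0.0
```

```bash
cat > push.py <<'E'
from h import *
import sys
PV=np.array([.4476,-.1381]);FA=np.radians(-8.0)
def pose(th,gap,r=.019):  # finger centre and tool-y direction for clip angle th, gap m
    al=FA-np.pi/2+th; a=np.array([np.cos(al),np.sin(al)]);n=np.array([-a[1],a[0]])
    return PV+r*a-(.0165+gap)*n, al+np.pi/2
def plan(ths,gaps):
    s=st();T=np.array(s['orientation']);t=np.array(s['position'])[:2];ya=np.arctan2(T[1,1],T[0,1])
    print('j',np.array(s['joint_positions']),'yang rel fixture',np.degrees(ya-FA))
    for th,g in zip(ths,gaps):
        P,y=pose(th,g);d=P-t
        ex=np.array([-np.sin(ya),np.cos(ya)]); ey=np.array([np.cos(ya),np.sin(ya)])  # tool x = tool y +90 (z down)
        dy=(y-ya+np.pi)%(2*np.pi)-np.pi
        print(f'{th:.2f} [{d@ex*100:.2f}, {d@ey*100:.2f}, 0,0,0, {-dy:.3f}]'); t=P;ya=y
E
python3 -c "
from push import *
plan([-.305],[.006])"
```

```text
t 16.05 p [ 0.4184 -0.1454  0.1208] F [0.1166 0.7026 0.0372] w 0.000472751501155477 0.0
[[ 0.4222  0.9065 -0.0003]
 [ 0.9065 -0.4222  0.0001]
 [-0.0001 -0.0003 -1.    ]]
j [-0.4171  0.159   1.9068 -0.0001  1.076   0.0187] yang rel fixture -16.972086840041136
-0.30 [0.01, 0.07, 0,0,0, 0.009]
```

Call:
{"name": "arm_command", "arguments": {"series": [[0,0,2.5,0,0,0],[0,0,2.5,0,0,0],[0,0,1.8,0,0,0],[0,0,1,0,0,0],[0,0,0,0,0,0]]}}

```text
t: 16.55
position: [0.418, -0.1452, 0.0421]
orientation: [[0.423, 0.906, -0.002], [0.906, -0.423, 0.001], [-0.0, -0.002, -1.0]]
force: [0.5, 0.2, 0.3]
grip_width: 0.0006
gripper_force: 0.0
```

```bash
python3 -c "
from push import *
plan([-.305]+list(np.arange(-.2,1.61,.1))+[1.57,1.6],[0]*21)"
```

```text
t 16.55 p [ 0.418  -0.1452  0.0421] F [0.5145 0.2291 0.3194] w 0.0006023777651551264 0.0
[[ 0.4229  0.9062 -0.0018]
 [ 0.9062 -0.4229  0.0008]
 [-0.0001 -0.0019 -1.    ]]
j [-0.4171  0.2894  1.967  -0.      0.8871  0.0195] yang rel fixture -17.01522525327312
-0.30 [0.01, 0.71, 0,0,0, 0.008]
-0.20 [-0.16, 0.21, 0,0,0, -0.105]
-0.10 [-0.16, 0.20, 0,0,0, -0.100]
0.00 [-0.16, 0.20, 0,0,0, -0.100]
0.10 [-0.16, 0.20, 0,0,0, -0.100]
0.20 [-0.16, 0.20, 0,0,0, -0.100]
0.30 [-0.16, 0.20, 0,0,0, -0.100]
0.40 [-0.16, 0.20, 0,0,0, -0.100]
0.50 [-0.16, 0.20, 0,0,0, -0.100]
0.60 [-0.16, 0.20, 0,0,0, -0.100]
0.70 [-0.16, 0.20, 0,0,0, -0.100]
0.80 [-0.16, 0.20, 0,0,0, -0.100]
0.90 [-0.16, 0.20, 0,0,0, -0.100]
1.00 [-0.16, 0.20, 0,0,0, -0.100]
1.10 [-0.16, 0.20, 0,0,0, -0.100]
1.20 [-0.16, 0.20, 0,0,0, -0.100]
1.30 [-0.16, 0.20, 0,0,0, -0.100]
1.40 [-0.16, 0.20, 0,0,0, -0.100]
1.50 [-0.16, 0.20, 0,0,0, -0.100]
1.60 [-0.16, 0.20, 0,0,0, -0.100]
1.57 [0.05, -0.06, 0,0,0, 0.030]
```

Call:
{"name": "arm_command", "arguments": {"series": [[0,0.7,0,0,0,0],[-0.16,0.2,0,0,0,-0.1],[-0.16,0.2,0,0,0,-0.1],[-0.16,0.2,0,0,0,-0.1],[0,0,0,0,0,0]]}}

```text
t: 17.05
position: [0.4296, -0.1553, 0.0438]
orientation: [[0.135, 0.991, 0.001], [0.991, -0.135, -0.0], [-0.0, 0.001, -1.0]]
force: [0.1, 0.3, -0.7]
grip_width: 0.0007
gripper_force: 0.1
```

Call:
{"name": "arm_command", "arguments": {"series": [[-0.16,0.2,0,0,0,-0.1],[-0.16,0.2,0,0,0,-0.1],[-0.16,0.2,0,0,0,-0.1],[-0.16,0.2,0,0,0,-0.1],[-0.16,0.2,0,0,0,-0.1]]}}

```text
t: 17.55
position: [0.4398, -0.1625, 0.0437]
orientation: [[-0.356, 0.935, 0.001], [0.935, 0.356, -0.001], [-0.001, 0.0, -1.0]]
force: [-3.2, -0.4, 0.7]
grip_width: 0.0005
gripper_force: 1.3
```

Call:
{"name": "arm_command", "arguments": {"series": [[-0.16,0.2,0,0,0,-0.1],[-0.16,0.2,0,0,0,-0.1],[-0.16,0.2,0,0,0,-0.1],[-0.16,0.2,0,0,0,-0.1],[0,0,0,0,0,0]]}}

```text
t: 18.05
position: [0.45, -0.1641, 0.0436]
orientation: [[-0.69, 0.723, 0.001], [0.723, 0.69, -0.001], [-0.001, 0.0, -1.0]]
force: [0.2, -1.0, -0.0]
grip_width: 0.0005
gripper_force: 0.0
```

```bash
python3 - <<'E'
from push import *
p,d,m=snap('wrist'); C=cloud(d,m)
f=red(p)&(C[...,2]>.04)&(C[...,2]<.07)&(abs(C[...,0]-.447)<.05)&(abs(C[...,1]+.138)<.05);print('red',f.sum(),rect(C[f]) if f.sum()>5 else'')
if f.sum():
    q=C[f][:,:2].mean(0)-PV;print('theta',np.arctan2(q[1],q[0])-FA+np.pi/2)
plan([.9,1.0,1.1,1.2,1.3,1.4,1.5,1.57,1.6],[0]*9)
E
```

```text
red 261 [array([ 459.4, -151.3]), array([ 6.5, 18.9]), np.float64(45.1)]
theta 0.8887861165818851
t 18.1 p [ 0.4499 -0.164   0.0435] F [0.4054 0.4428 0.6281] w 0.00033548939732683117 0.0
[[-0.6881  0.7257  0.0012]
 [ 0.7257  0.6881 -0.0005]
 [-0.0012  0.0005 -1.    ]]
j [-0.4261  0.3539  1.8716 -0.      0.9148 -1.185 ] yang rel fixture 51.47675148214363
0.90 [0.13, -0.03, 0,0,0, -0.002]
1.00 [-0.16, 0.20, 0,0,0, -0.100]
1.10 [-0.16, 0.20, 0,0,0, -0.100]
1.20 [-0.16, 0.20, 0,0,0, -0.100]
1.30 [-0.16, 0.20, 0,0,0, -0.100]
1.40 [-0.16, 0.20, 0,0,0, -0.100]
1.50 [-0.16, 0.20, 0,0,0, -0.100]
1.57 [-0.11, 0.14, 0,0,0, -0.070]
1.60 [-0.05, 0.06, 0,0,0, -0.030]
```

Tracking well: the clip is at about 0.89 rad. Continuing to the stop.

Call:
{"name": "arm_command", "arguments": {"series": [[-0.03,0.17,0,0,0,-0.1],[-0.16,0.2,0,0,0,-0.1],[-0.16,0.2,0,0,0,-0.1],[-0.16,0.2,0,0,0,-0.1],[0,0,0,0,0,0]]}}

```text
t: 18.6
position: [0.4586, -0.1609, 0.0434]
orientation: [[-0.917, 0.399, 0.001], [0.399, 0.917, -0.001], [-0.001, -0.0, -1.0]]
force: [0.7, -0.2, 0.2]
grip_width: 0.0007
gripper_force: 0.3
```

Call:
{"name": "arm_command", "arguments": {"series": [[-0.16,0.2,0,0,0,-0.1],[-0.16,0.2,0,0,0,-0.1],[-0.05,0.07,0,0,0,-0.03],[0,0,0,0,0,0],[0,0,0,0,0,0]]}}

```text
t: 19.1
position: [0.4632, -0.1576, 0.0431]
orientation: [[-0.984, 0.181, 0.0], [0.181, 0.984, -0.0], [-0.0, -0.0, -1.0]]
force: [0.1, -2.2, 1.5]
grip_width: 0.0001
gripper_force: 1.1
```

```bash
cat > th.py <<'E'
from push import *
p,d,m=snap('wrist'); C=cloud(d,m)
f=red(p)&(C[...,2]>.04)&(C[...,2]<.07)&(abs(C[...,0]-.447)<.05)&(abs(C[...,1]+.138)<.05);print('red',f.sum(),rect(C[f]) if f.sum()>5 else'')
if f.sum():
    q=C[f][:,:2].mean(0)-PV;print('theta',np.arctan2(q[1],q[0])-FA+np.pi/2)
plan([1.57,1.6],[0,0])
E
python3 th.py
```

```text
red 235 [array([ 463.8, -139.9]), array([16.9,  6. ]), np.float64(4.5)]
theta 1.5345377575805241
t 19.15 p [ 0.4632 -0.1575  0.0431] F [-0.2057 -1.9252  1.2025] w 0.0005054091240976911 1.1476222425699234
[[-0.9836  0.1801  0.0003]
 [ 0.1801  0.9836 -0.0001]
 [-0.0003 -0.0001 -1.    ]]
j [-0.4027  0.3747  1.8427 -0.      0.9239 -1.7924] yang rel fixture 87.62449072396527
1.57 [-0.08, 0.06, 0,0,0, -0.041]
1.60 [-0.05, 0.06, 0,0,0, -0.030]
```

Call:
{"name": "arm_command", "arguments": {"series": [[-0.06,0.06,0,0,0,-0.04],[0,0.06,0,0,0,0],[0,0.05,0,0,0,0],[0,0,0,0,0,0],[0,0,0,0,0,0]]}}

```text
t: 19.65
position: [0.464, -0.1567, 0.0431]
orientation: [[-0.99, 0.14, 0.0], [0.14, 0.99, -0.001], [-0.001, -0.001, -1.0]]
force: [-0.9, -8.6, 1.1]
grip_width: 0.0003
gripper_force: 4.5
```

Call:
{"name": "arm_command", "arguments": {"series": [[0,0.05,0,0,0,0],[0,0,0,0,0,0],[0,0,0,0,0,0],[0,0,0,0,0,0],[0,0,0,0,0,0]]}}

```text
t: 20.15
position: [0.464, -0.1566, 0.0431]
orientation: [[-0.99, 0.14, 0.0], [0.14, 0.99, -0.002], [-0.001, -0.002, -1.0]]
force: [-0.9, -12.5, 0.6]
grip_width: 0.0003
gripper_force: 6.2
```

```bash
python3 th.py
```

```text
red 222 [array([ 463.9, -140.8]), array([ 6.3, 17.1]), np.float64(83.4)]
theta 1.5926929079305412
t 20.2 p [ 0.464  -0.1566  0.0431] F [ -1.2853 -13.0584   1.1945] w 0.0006623126689661178 6.211187664885074
[[-0.9901  0.14    0.0003]
 [ 0.14    0.9901 -0.002 ]
 [-0.0006 -0.0019 -1.    ]]
j [-0.3993  0.3752  1.8418 -0.0021  0.9235 -1.8283] yang rel fixture 89.95107479284945
1.57 [-0.02, -0.05, 0,0,0, -0.000]
1.60 [-0.05, 0.06, 0,0,0, -0.030]
```

At the stop: force rises with no motion. I'll back off along -y, lift and check.

Call:
{"name": "arm_command", "arguments": {"series": [[0,-0.5,0,0,0,0],[0,-1,0,0,0,0],[0,0,-2,0,0,0],[0,0,-3,0,0,0],[0,0,-3,0,0,0]]}}

```text
t: 20.7
position: [0.4615, -0.1704, 0.1236]
orientation: [[-0.99, 0.139, -0.001], [0.139, 0.99, 0.001], [0.001, 0.001, -1.0]]
force: [-0.7, 0.2, -0.2]
grip_width: 0.0002
gripper_force: 0.0
```

Call:
{"name": "arm_command", "arguments": {"series": [[-3,0,-1,0,0,0],[-3,0,0,0,0,0],[0,0,0,0,0,0],[0,0,0,0,0,0],[0,0,0,0,0,0]]}}

```text
t: 21.2
position: [0.5206, -0.1785, 0.1325]
orientation: [[-0.99, 0.138, -0.001], [0.138, 0.99, 0.001], [0.001, 0.0, -1.0]]
force: [-1.1, 0.1, -0.5]
grip_width: 0.0004
gripper_force: 0.0
```

```bash
python3 chk.py; python3 th.py|head -2
```

```text
t 21.2 p [ 0.5206 -0.1785  0.1325] F [-1.1189  0.114  -0.4579] w 0.0003503551036963868 0.0
[[-0.9904  0.138  -0.0011]
 [ 0.138   0.9904  0.0006]
 [ 0.0012  0.0005 -1.    ]]
[array([ 525.3, -143.8]), array([ 91.4, 124.1]), np.float64(82.4)] 0.02689639594643567
plane [ 0.0002 -0.0017  0.0269]
redtop 121 [array([ 465.6, -141.2]), array([ 7.4, 17.3]), np.float64(83.0)] [ 0.4661 -0.1412  0.058 ]
red 126 [array([ 465.7, -141.2]), array([ 7.5, 17.3]), np.float64(81.8)]
theta 1.5451095077086474
```

View pics/chk.png

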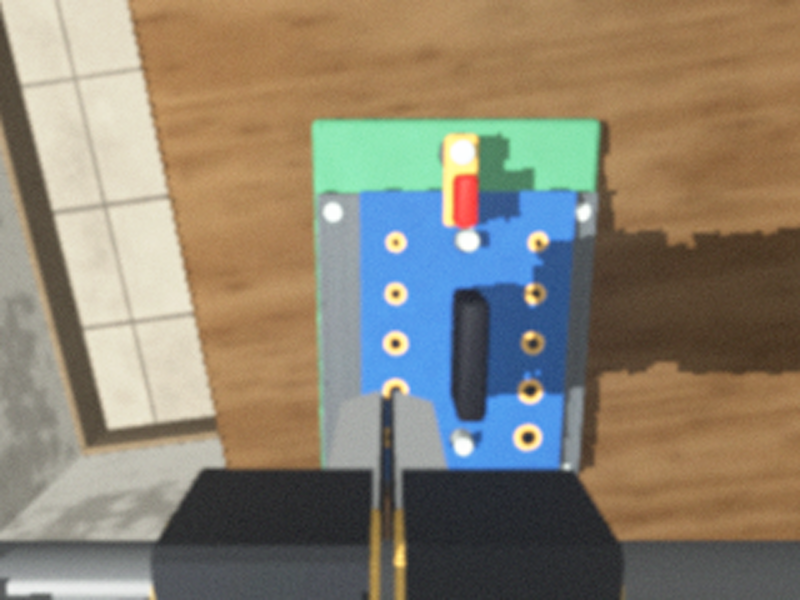

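The clip arm lies along +x over the template's end (crop 463,180). The plate is still flat, both pins show, and the robot is clear. Handing in.

```bash
python3 -c "
from station import bot
print(bot.finish_job())"
```

```text
the job is handed in; nothing more can be done
None
```

The template is fully seated over both pins with about 8 N of contact, the clip is turned in to its stop, and the job was handed in at about 21 s; the hand-in returned no verdict.

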